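Level the kitchen balance

ROBOT

A 7-joint arm with a two-finger parallel gripper is mounted at the origin on the work surface. World frame = base frame: x ahead of the robot, y to its left, z up, the work surface at z = 0. Lengths are in m, angles in rad, forces in N, time in s.
With the tool pointing down it reaches from about 0.425 to 0.875 m from the base axis. Payload 4.7 kg.
Tool frame: the origin (TCP) lies on the centre line of the jaws, within the pads' length; the fingertips stand tips_ahead ahead of it and the grasp point (between the pads) lies 3 mm ahead of it (tips_ahead is the distance from the TCP to the fingertips, in m); z points along the fingers, x is the direction in which the jaws open and shut, and the axes are right-handed (so a half turn about z gives the same grasp; the last joint's range is limited). The gripper opens to 85 mm and grips with 20 to 120 N. Pads are 22 mm wide; open, the fingers measure 114 mm over their backs; the gripper's body (76 mm by 85 mm) begins 54 mm behind the grasp point. The pads swing forward as they close: fully open they stand 13 mm farther back than shut.
Start: joints at [1.259, 0.321, -0.07, 1.45, 0.023, 1.371, -0.057], TCP at [0.208, -0.616, 0.253] pointing down, gripper open.
Joint ranges: [-2.86, 2.86], [-0.3, 2.09], [-1.38, 1.24], [0.06, 2.45], [-1.56, 4.7], [0.09, 2.05], [-2.69, 2.69]. Speed limits (rad/s): [2.57, 2.57, 3.14, 3.14, 3.14, 3.14, 3.14].

INTERFACE

Orientations are given as a unit quaternion [w, x, y, z].
In Python, from rig import * gives the robot as it stands.
- The arm moves only by the tool arm_command, never from a script. Its argument "deltas" is a list that holds one entry, the list of rows, each a list of 7 numbers: the shift along the tool's x, y, z normalised to -1 to 1, where 1 is 0.15 m, then the turn, a rotation vector about the tool's x, y, z normalised to -1 to 1, where 1 is pi/2 rad, then the closure, from 0 (fully open) to 1 (shut). In form: [[[tx, ty, tz, ax, ay, az, grip], ...]]. A call has 1 to 5 rows; each row is the pose to reach, as a shift and turn from the pose measured when the call began, along the tool's axes at that moment; what a row does not reach only later rows make up. A row lasts 1/10 s, in which the tool goes at most 50 mm and 8.59 degrees, less where a joint would pass 70% of its speed; a pose out of reach is approached as far as the arm can. A call with a number of a shift or a turn outside -1 to 1 is refused whole. A call with a gripper value outside its range is refused whole. The fingers move at their own pace and stop on an object; the grip force is fixed at half the most. Time passes only in rows, so rows that repeat a pose let the fingers close. It gives the time, the measured TCP pose, the force and the opening at its end, in the units of the state.
- sense(): the state, without advancing time (a new reading comes with each control period).
- capture(name): name is "scene" or "top" or "wrist"; returns the picture (400x640x3 uint8, red, green, blue); there is no depth.
- camera_params(name): a dict with "K" (3x3 intrinsics, pixels), "rvec" (rotation vector, rad) and "tvec" (3), from world to camera coordinates, as OpenCV has them. Camera axes: x right, y down, z forward; pixel columns grow to the right and rows downward; lengths in m; the calibration is good to about 2 mm. The wrist camera is an equidistant fisheye: a pixel r from the principal point sees the ray r / f radians off the axis. A picture is of the moment at which its call begins: read the wrist's pose just before it. camera_params takes no time and is no camera call; for the wrist camera it gives the pose at the moment of the call.
- close_job(): hands the job in, once; it reports no verdict.
The state is a dict: "time": time; "joint_pos": joint angles; "joint_velocities": joint speeds; "joint_torque": joint torques, N m; "eef_pos": TCP position; "orientation": TCP orientation; "wrist_force": force on the tool from outside, world axes, zero at the start; "ft_torque": the same for the moment, N m; "gripper_width": finger opening in m.
Only numpy, scipy, OpenCV 4.12 (cv2) and the standard library are available. Lean on these libraries where they do the work, as an engineer would, in place of code of your own. Each camera call takes 0.05 s, during which the arm holds its last target. There are 200 camera calls.

TASK

The two-pan kitchen balance stands lopsided: two ring weights are on one pan and only the jar is on the other. Lift the small weight off its post and lower it, by feel, fully down over the post of the jar's pan so that both pans come to rest level, then let go. Be gentle: never press the jar's pan down to the bottom of its travel, and leave the large weight, the jar and the other things where they are.

Things in the scene. Friction and masses are not known exactly. Their poses are not given: they have to be found in the camera images.
- balance: White two-pan kitchen balance, fixed; housing 130 (x) x 320 (y) x 55 mm high. Origin: centre of its underside; y runs along the row of the two pans, z up. Pan centres nominally at y = +115 and -115 mm. One side's pan carries the weights, the other's the jar; which is which varies. The pans are linked inside: one rises as much as the other sinks, 12 mm either way of level, staying horizontal.
- balance_pans (a point): Midpoint between the pans, 100 mm up: the top face of both pans when level. Each pan is a steel plate 190 (x) x 110 (y) x 6 mm. The weights' pan has a post at x = -42 and one at +42 mm, a weight on each, either way round; the jar's pan has one, free, at x = -42. Posts: upright steel pins 12 mm in diameter, 36 mm high above the pan's face, 1 mm chamfer at the tip.
- seat_left (a point): Nominal foot of the near post of the +y pan: x = -42, y = +115 mm in the balance's frame, at the level pan's top face (100 mm up). The pans are dropped on loosely: each pan with its posts really stands up to 9 mm off its nominal place in x and also in y, differently every time, not measured. If the jar is on this side the free post is this near.
- seat_right (a point): The same for the -y pan: x = -42, y = -115 mm in the balance's frame, 100 mm up, true to 9 mm in x and in y only.
- jar_pan (a joint): Metres the jar's pan has sunk: 0 = fully up (start), 0.012 = level, 0.024 = bottom stop. With the small weight lifted away it gives under a press (on its post too) of about 3 N at the top, 4 N at level, 5 N at the bottom, where it turns hard, and springs back up when freed. With the small weight on it, it floats level.
- small_weight_mid (a point): Small steel ring weight, 400 g: disc 56 mm in diameter, 18 mm high; on it a square grip hub 26 x 26 mm, 30 mm high (48 mm in all); a straight 14.6 mm round bore runs through both along the axis, with a post in it. This point is on its axis, 24 mm above its underside; z is its axis, x and y square to the hub's faces. Its underside rests on the pan.
- large_weight_mid (a point): Large steel ring weight, 800 g, same shape: disc 76 mm in diameter, 22 mm high; hub 26 x 26 mm, 30 mm high (52 mm in all); bore 14.6 mm. This point is on its axis, 26 mm above its underside. It stays on its post.
- jar_mid (a point): Lidded glass jar, 400 g, 64 mm in diameter, 76 mm high, loose on the far (+x) end of its pan, about 50 mm beyond the pan's centre, but up to 10 mm off, so it does not tell exactly where the pan is. This point is on its axis, 38 mm above its underside.
- squeezer_mid (a point): Bystander: white plastic two-piece citrus squeezer (ribbed cone on a dish), 104 mm in diameter, 72 mm high, standing on the sideboard right of the balance. This point is 36 mm above its underside.
- saucer: Bystander: white ceramic saucer, 140 mm in diameter, 18 mm high, on the sideboard left of the balance. Origin: centre of its underside.
Things that resemble listed ones, but are neither listed nor needed, are in the scene too. Leave any red look-alike of the part that bears small_weight_mid alone. What is shaped like the part that bears jar_mid but green or purple is not meant.

How it is judged:
On the way:
1. the small weight is lifted clear off its post (z of small_weight_mid in the frame of balance above 0.155 m), for 0.1 s.
At the end, for the whole second after the job is handed in: Pans at rest within 2.5 mm of level; small weight upright, over the jar pan's post (within 18 mm of its nominal place) and down on the pan (height within 5 mm); large weight still seated on its own post (5 mm); jar upright on its pan, within 40 mm of its start; all let go (value of joint jar_pan between 0.0095 and 0.0145 m and (horizontal distance between small_weight_mid and seat_left below 0.018 m or horizontal distance between small_weight_mid and seat_right below 0.018 m) and z of small_weight_mid in the frame of balance between 0.119 and 0.129 m and angle between each of small_weight_mid, large_weight_mid's own z axis and vertical below 0.08 rad and z of large_weight_mid in the frame of balance between 0.121 and 0.131 m and distance of jar_mid from where it was at the start of the episode below 0.04 m and angle between jar_mid's own z axis and vertical below 0.1 rad and velocity of joint jar_pan between -0.005 and 0.005 m/s); the robot touches nothing.
It fails at once if the small weight is pressed on the jar's pan or its post with more than 25 N (contact force between small_weight and jar_pan above 25 N).
It fails at once if the jar's pan is pressed to the bottom of its travel (sunk more than 21.5 mm from the top, 9.5 mm below level) (value of joint jar_pan above 0.0215 m).
It fails at once if the large weight is taken off its post (moved more than 30 mm; rising with its pan is fine) (distance of large_weight_mid from where it was at the start of the episode above 0.03 m).
It fails at once if the jar is tipped (more than 0.3 rad) (angle between jar_mid's own z axis and vertical above 0.3 rad).
It fails at once if the squeezer or the saucer is moved by more than 30 mm (distance of any of squeezer_mid, saucer from where it was at the start of the episode above 0.03 m).
It also fails if it takes over 64 s, if anything falls off the work surface, if the arm or the gripper's body presses on something with over 40 N, if the wrist force passes 120 N, or if a joint passes its speed limit or range.

## Working session

There is one attempt and no reset: what is moved stays moved. The work goes in short steps, Python scripts to look and compute and a tool call to move; the robot and the scene stay as the last step left them, time stands still between calls to the robot, and variables do not carry over. Pictures are saved under pics/ and viewed, about 8 in all and at most 12, crops included, and the job is handed in when it is done.

Besides the shell and the picture viewer there is one more tool, called after "Call:" as name([rows], argument=value, ...), one row to a line, values as JSON. arm_command: Moves the arm, as the interface text tells. Scaled input: -1 to 1 covers 0.15 m each way for a shift and pi/2 rad each way for a turn. Its arguments: {"type":"object","properties":{"deltas":{"type":"array"}},"required":["deltas"]}

```bash
mkdir -p pics; ls; python3 - <<'E'
from rig import *
import cv2
s=sense();print(s)
for n in("scene","top"):
    cv2.imwrite(f"pics/{n}0.png",capture(n)[:,:,::-1]);p=camera_params(n);print(n,p)
E
```

```text
pics
{'time': 0.0, 'joint_pos': array([ 1.25912813,  0.32181863, -0.07007592,  1.45171742,  0.02262468,
        1.37077763, -0.05689885]), 'joint_velocities': array([-1.69464678e-04,  1.59405058e-04, -1.83906716e-03,  4.01122525e-05,
       -1.03175946e-04, -4.63867210e-04,  1.91844952e-03]), 'joint_torque': array([-2.15959681e-04, -4.93588686e+01, -3.82109424e-01, -3.14329576e+01,
        1.30872731e-02,  1.14545447e-02, -1.58921785e-05]), 'eef_pos': array([ 0.20780375, -0.61535192,  0.25220493]), 'orientation': array([-5.11262788e-04,  8.12423268e-01, -5.83067318e-01, -8.20945534e-04]), 'wrist_force': array([-0.62146448,  0.09035454,  0.09236407]), 'ft_torque': array([ 0.00848635, -0.0481012 ,  0.03689784]), 'gripper_width': 0.08548379671857091}
scene {'K': array([[438.0779218 ,   0.        , 314.85228177],
       [  0.        , 438.0779218 , 201.40421462],
       [  0.        ,   0.        ,   1.        ]]), 'rvec': array([ 2.14198456,  1.56935855, -0.43331772]), 'tvec': array([-0.16475354, -0.37982785,  1.49986887])}
top {'K': array([[442.06423326,   0.        , 320.23940696],
       [  0.        , 442.06423326, 210.33127853],
       [  0.        ,   0.        ,   1.        ]]), 'rvec': array([ 2.21369723, -2.14867043,  0.11438524]), 'tvec': array([-0.01845201,  0.56367233,  1.11464842])}
```

View pics/top0.png

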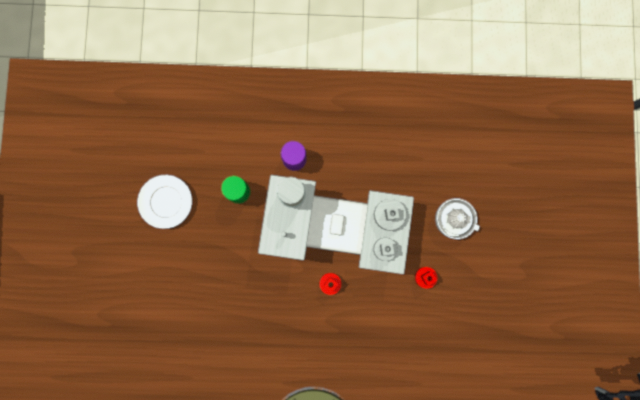

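View pics/scene0.png

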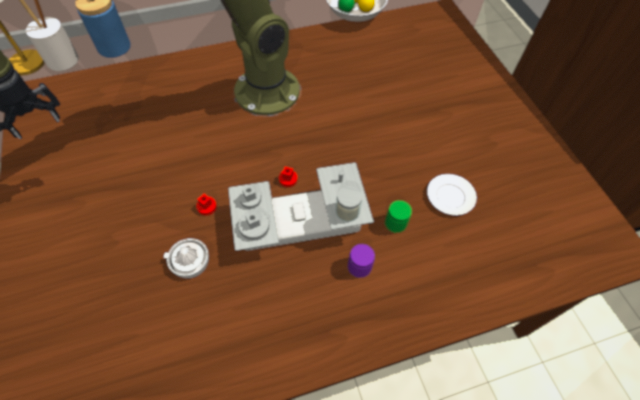

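Top view: the weights' pan is on the right (−y), with the small weight near at (387,250) and the large one far at (391,213). The jar is on the left pan at (290,190) and the free post is at about (290,236). Next I'll enlarge it and localise.

```bash
cat > h.py <<'E'
import numpy as np, cv2
from scipy.spatial.transform import Rotation as R
def ray(p,uv,z,fish=False):
    K=p["K"];Rm=cv2.Rodrigues(np.array(p["rvec"]))[0];t=np.array(p["tvec"]).ravel()
    a=np.array([(uv[0]-K[0,2])/K[0,0],(uv[1]-K[1,2])/K[1,1]])
    if fish:
        th=np.hypot(*a);d=np.r_[a/max(th,1e-9)*np.sin(th),np.cos(th)]
    else:d=np.r_[a,1]
    C=-Rm.T@t;d=Rm.T@d
    return C+d*(z-C[2])/d[2]
def proj(p,X,fish=False):
    K=p["K"];Rm=cv2.Rodrigues(np.array(p["rvec"]))[0];c=Rm@np.array(X)+np.array(p["tvec"]).ravel()
    if fish:
        r=np.hypot(c[0],c[1]);th=np.arctan2(r,c[2]);a=c[:2]/max(r,1e-9)*th
    else:a=c[:2]/c[2]
    return a*[K[0,0],K[1,1]]+[K[0,2],K[1,2]]
def plan(pos,yaw=None,s=None):
    "normalised shift/turn in current tool frame to reach pos with tool down, tool x at world yaw (mod pi)"
    q=s["orientation"];T=R.from_quat([q[1],q[2],q[3],q[0]])
    sh=T.inv().apply(np.array(pos)-s["eef_pos"])/.15
    x=T.apply([1,0,0]);y0=np.arctan2(x[1],x[0])
    if yaw is None: yaw=y0
    d=(yaw-y0+np.pi/2)%np.pi-np.pi/2;y=y0+d
    G=R.from_matrix(np.array([[np.cos(y),np.sin(y),0],[np.sin(y),-np.cos(y),0],[0,0,-1]]).T)
    return sh.round(3),((T.inv()*G).as_rotvec()/(np.pi/2)).round(3)
E
python3 - <<'E'
from rig import *
from h import *
p=camera_params("top")
im=cv2.imread("pics/top0.png")[165:285,245:425]
cv2.imwrite("pics/c1.png",cv2.resize(im,(720,480),interpolation=cv2.INTER_CUBIC))
for n,uv,z in[("small hub",(387,250),.136),("large",(392,214),.14),("post",(285,236),.148),
 ("rpanTL",(369,192),.088),("rpanTR",(413,195),.088),("rpanBR",(404,273),.088),("rpanBL",(360,268),.088),
 ("lTL",(271,176),.112),("lTR",(315,180),.112),("lBR",(304,259),.112),("lBL",(259,253),.112)]:
    print(n,ray(p,uv,z).round(4))
E
```

```text
small hub [ 0.4664 -0.1575  0.136 ]
large [ 0.5501 -0.1672  0.14  ]
post [0.4914 0.0787 0.148 ]
rpanTL [ 0.607 -0.119  0.088]
rpanTR [ 0.603  -0.2273  0.088 ]
rpanBR [ 0.4126 -0.2074  0.088 ]
rpanBL [ 0.4215 -0.1008  0.088 ]
lTL [0.6351 0.1198 0.112 ]
lTR [0.6287 0.0141 0.112 ]
lBR [0.4397 0.0344 0.112 ]
lBL [0.4507 0.1408 0.112 ]
```

View pics/c1.png

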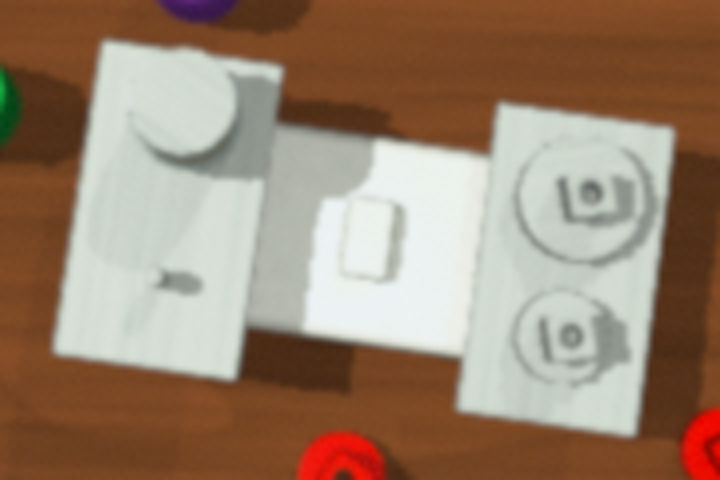

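The crop shows the small bore at full-image (388,249), the large bore at (393,213), and the free post's tip at about (285,234) with its foot further left or below. The hub faces look turned relative to the pan. I'll move above the small weight for a wrist look.

```bash
python3 - <<'E'
import rig
from rig import *
from h import *
print([n for n in dir(rig) if n[0]!='_'], getattr(rig,'tips_ahead',None))
p=camera_params("top");s=sense()
b=ray(p,(388,249),.136);print(b)
print(plan([b[0],b[1],.24],np.radians(97),s))
print(plan([.36,-.40,.25],np.radians(97),s))
E
```

```text
['MotionError', 'camera_params', 'capture', 'close_job', 'sense', 'tips_ahead'] 0.022
[ 0.46878873 -0.15976455  0.136     ]
(array([-2.321, -2.62 ,  0.086]), array([0.   , 0.001, 0.13 ]))
(array([-1.036, -1.42 ,  0.017]), array([0.   , 0.001, 0.13 ]))
```

Call:
arm_command([
  [[-0.22,-0.25,0.0,0,0,0.03,0],[-0.44,-0.5,0.0,0,0,0.06,0],[-0.66,-0.75,0,0,0,0.1,0],[-0.88,-1,0,0,0,0.13,0],[-0.88,-1,0,0,0,0.13,0]],
])

```text
time: 0.6
eef_pos: [0.3132, -0.4354, 0.2526]
orientation: [-0.002, 0.752, -0.659, -0.001]
wrist_force: [0.2, 0.6, 0.1]
gripper_width: 0.0856
```

Call:
arm_command([
  [[-0.2,-0.2,0.0,0,0,0,0],[-0.4,-0.4,0.0,0,0,0,0],[-0.6,-0.6,0,0,0,0,0],[-0.8,-0.8,0,0,0,0,0],[-0.8,-0.8,0,0,0,0,0]],
])

```text
time: 1.1
eef_pos: [0.4203, -0.2946, 0.2535]
orientation: [-0.004, 0.756, -0.655, -0.001]
wrist_force: [0.1, 0.5, -0.6]
gripper_width: 0.0854
```

```bash
python3 - <<'E'
from rig import *
from h import *
s=sense();print(s["time"],s["eef_pos"])
print(plan([.469,-.160,.24],np.radians(97),s))
E
```

```text
1.1 [ 0.42034759 -0.29462329  0.2534592 ]
(array([-0.841, -0.449,  0.097]), array([-0.003,  0.004,  0.013]))
```

Call:
arm_command([
  [[-0.28,-0.15,0.0,0,0,0,0],[-0.56,-0.3,0.0,0,0,0,0],[-0.84,-0.45,0,0,0,0.01,0],[-0.84,-0.45,0,0,0,0.01,0],[-0.84,-0.45,0,0,0,0.01,0]],
])

```text
time: 1.6
eef_pos: [0.4693, -0.1598, 0.2544]
orientation: [-0.003, 0.752, -0.66, -0.001]
wrist_force: [0.1, -0.6, 0.5]
gripper_width: 0.0853
```

```bash
python3 - <<'E'
from rig import *
from h import *
s=sense();p=camera_params("wrist");im=capture("wrist");print(s["eef_pos"],p["K"])
for X in([.469,-.160,.136],[.55,-.167,.14]):print(proj(p,X,True))
cv2.imwrite("pics/w1.png",im[:,:,::-1])
cv2.imwrite("pics/w1b.png",cv2.resize(im[:,:,::-1],(800,500)))
E
```

```text
[ 0.4692741  -0.15980954  0.25443072] [[309.70691629   0.         312.05348436]
 [  0.         309.70691629 200.34453857]
 [  0.           0.           1.        ]]
[312.59463221 202.68887989]
[336.03558272 101.6723113 ]
```

View pics/w1.png

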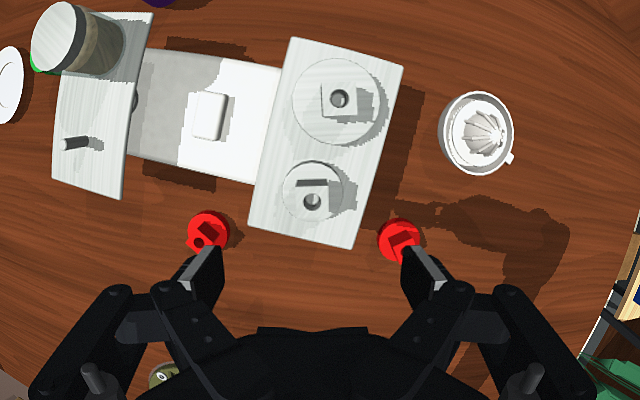

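The wrist view shows the small bore at (313,201), matching the prediction, and the hub faces roughly along the image axes. The free post runs from its foot at about (100,141) to its tip at about (68,143). I'll zoom on both.

```bash
python3 - <<'E'
import cv2,numpy as np
im=cv2.imread("pics/w1.png")
a=cv2.resize(im[150:230,270:360],(630,560),interpolation=cv2.INTER_CUBIC)[:, :400+230]
b=cv2.resize(im[120:170,45:115],(420,300),interpolation=cv2.INTER_CUBIC)
c=np.zeros((600,800,3),np.uint8)
a=cv2.resize(im[150:230,270:360],(450,400),interpolation=cv2.INTER_CUBIC)
b=cv2.resize(im[120:170,45:115],(350,250),interpolation=cv2.INTER_CUBIC)
c[:400,:450]=a;c[:250,450:]=b
cv2.imwrite("pics/c2.png",c[:400])
E
```

```text
(no output)
```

View pics/c2.png

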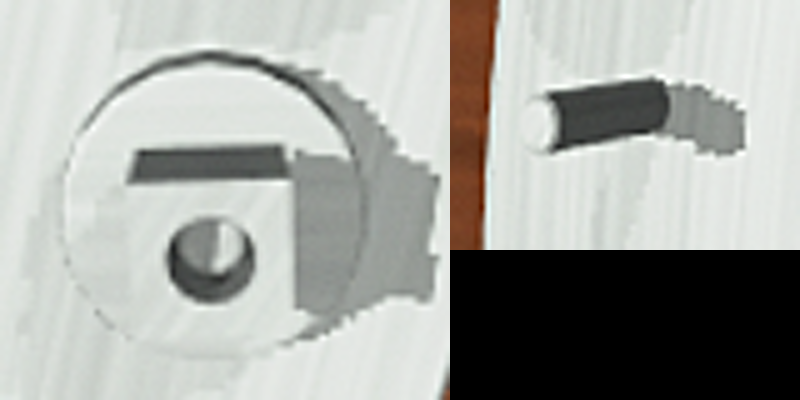

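```bash
python3 - <<'E'
from rig import *
from h import *
s=sense();p=camera_params("wrist");t=camera_params("top")
b=ray(p,(312.2,202),.136,True);print("bore",b)
print("tip",ray(p,(63,144.8),.148,True),"foot",ray(p,(87,141),.112,True),"top-cam tip",ray(t,(285,234),.148))
# balance frame estimate from bodies
q=s["orientation"];print(np.degrees(R.from_quat([q[1],q[2],q[3],q[0]]).as_matrix()[:,2]))
print(plan([b[0],b[1],.15],np.radians(97),s),plan([b[0],b[1],.132],np.radians(98.5),s))
E
```

```text
bore [ 0.46902405 -0.16111599  0.136     ]
tip [0.49695622 0.07832022 0.148     ] foot [0.49690574 0.07651948 0.112     ] top-cam tip [0.49598585 0.07890638 0.148     ]
[  0.14407704   0.36559579 -57.29443194]
(array([0.003, 0.001, 0.695]), array([-0.002,  0.004,  0.003])) (array([0.004, 0.001, 0.815]), array([-0.002,  0.004, -0.013]))
```

Call:
arm_command([
  [[0,0,0.3,0,0.004,-0.01,0],[0.004,0,0.6,-0.002,0.004,-0.01,0],[0.004,0,0.75,-0.002,0.004,-0.01,0],[0.004,0,0.815,-0.002,0.004,-0.01,0],[0.004,0,0.815,-0.002,0.004,-0.01,0]],
])

```text
time: 2.15
eef_pos: [0.468, -0.1624, 0.1309]
orientation: [0.0, 0.755, -0.656, -0.001]
wrist_force: [0.7, 1.1, 0.3]
gripper_width: 0.0855
```

Call:
arm_command([
  [[0,0,0,0,0,0,0.5],[0,0,0,0,0,0,1],[0,0,0,0,0,0,1],[0,0,0,0,0,0,1],[0,0,0,0,0,0,1]],
])

```text
time: 2.65
eef_pos: [0.4686, -0.1604, 0.1321]
orientation: [-0.0, 0.755, -0.655, -0.001]
wrist_force: [-2.8, 5.3, 6.1]
gripper_width: 0.0248
```

Call:
arm_command([
  [[0,0,0,0,0,0,1],[0,0,0,0,0,0,1],[0,0,0,0,0,0,1]],
])

```text
time: 2.95
eef_pos: [0.4686, -0.16, 0.1322]
orientation: [-0.001, 0.756, -0.655, -0.002]
wrist_force: [0.0, 2.7, 0.3]
gripper_width: 0.0252
```

Call:
arm_command([
  [[0,0,-0.07,0,0,0,1],[0,0,-0.15,0,0,0,1],[0,0,-0.3,0,0,0,1],[0,0,-0.5,0,0,0,1],[0,0,-0.6,0,0,0,1]],
])

```text
time: 3.45
eef_pos: [0.4698, -0.1611, 0.2256]
orientation: [-0.001, 0.755, -0.655, 0.001]
wrist_force: [0.8, 0.6, -3.7]
gripper_width: 0.0251
```

```bash
python3 - <<'E'
from rig import *
from h import *
s=sense();print(s["eef_pos"],s["wrist_force"],s["gripper_width"])
print(plan([.4965,.078,.222],None,s))
E
```

```text
[ 0.46984149 -0.16108374  0.22560266] [ 0.8417472   0.62079846 -3.67418367] 0.02505849881879035
(array([-1.553, -0.401,  0.026]), array([-0.001,  0.   , -0.   ]))
```

Call:
arm_command([
  [[-0.25,-0.1,0,0,0,0,1],[-0.5,-0.2,0,0,0,0,1],[-0.75,-0.3,0,0,0,0,1],[-0.98,-0.4,0.02,0,0,0,1],[-0.98,-0.4,0.02,0,0,0,1]],
])

```text
time: 3.95
eef_pos: [0.5092, -0.0002, 0.2239]
orientation: [-0.003, 0.758, -0.652, 0.0]
wrist_force: [-0.3, -0.6, -4.7]
gripper_width: 0.0252
```

Call:
arm_command([
  [[0,0,0,0,0,0,1],[0,0,0,0,0,0,1]],
])

```text
time: 4.15
eef_pos: [0.5094, -0.0004, 0.2244]
orientation: [-0.003, 0.758, -0.652, 0.0]
wrist_force: [0.5, 0.4, -3.9]
gripper_width: 0.0247
```

```bash
python3 - <<'E'
from rig import *
from h import *
s=sense();p=camera_params("wrist");im=capture("wrist")[:,:,::-1];print(s["eef_pos"])
np.save("p2.npy",p,allow_pickle=True)
tip=proj(p,[.4965,.078,.148],True);hub=proj(p,np.r_[s["eef_pos"][:2],s["eef_pos"][2]+.004],True);print(tip,hub)
cv2.imwrite("pics/w2.png",im)
def crop(c,h,w,k):
    x,y=int(c[0])-w,int(c[1])-h;x=max(x,0);y=max(y,0);print("origin",x,y)
    return cv2.resize(im[y:y+2*h,x:x+2*w],None,fx=k,fy=k,interpolation=cv2.INTER_CUBIC)
c=np.hstack([crop(tip,40,40,5),crop(hub,40,40,5)]) if hub[1]<360 else crop(tip,40,40,5)
cv2.imwrite("pics/c3.png",c)
E
```

```text
[ 5.09350510e-01 -3.83097710e-04  2.24416887e-01]
[198.70403757 219.26889946] [311.34429795 277.86350728]
origin 158 179
origin 271 237
```

View pics/c3.png

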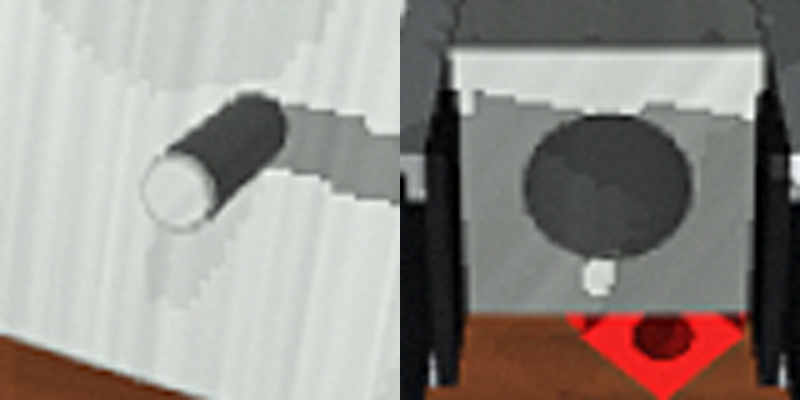

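The tip centre is at pixel (194,217), and the held hub's bore at (312.6,274.2). I'll compare both through the same camera.

```bash
python3 - <<'E'
from rig import *
from h import *
s=sense();p=np.load("p2.npy",allow_pickle=True).item()
e=np.array([.50935,-.00038,.22442])
tip=ray(p,(194,217),.148,True);bore=ray(p,(312.6,274.2),e[2]+.004,True)
print("tip",tip,"bore-tcp",bore-e)
tgt=[.4968,.0781,.212]
print(plan(tgt,None,s)); 
q=s["orientation"];print(np.degrees(R.from_quat([q[1],q[2],q[3],q[0]]).as_matrix()[:,2]))
E
```

```text
tip [0.49758482 0.08165563 0.148     ] bore-tcp [ 0.00185806 -0.0002595   0.004     ]
(array([-0.535,  0.004,  0.083]), array([-0.003,  0.002, -0.   ]))
[  0.25323765   0.20212475 -57.29486335]
```

Call:
arm_command([
  [[-0.2,0.1,0.02,0,0,0,1],[-0.4,0.24,0.04,0,0,0,1],[-0.5,0.34,0.06,-0.003,0.002,0,1],[-0.5,0.34,0.06,-0.003,0.002,0,1],[-0.5,0.34,0.06,-0.003,0.002,0,1]],
])

```text
time: 4.7
eef_pos: [0.4479, 0.0642, 0.2157]
orientation: [0.0, 0.758, -0.653, 0.001]
wrist_force: [0.8, -0.3, -3.5]
gripper_width: 0.025
```

Call:
arm_command([
  [[0,0,0,0,0,0,1],[0,0,0,0,0,0,1]],
])

```text
time: 4.9
eef_pos: [0.4486, 0.0629, 0.2159]
orientation: [-0.0, 0.757, -0.654, 0.001]
wrist_force: [0.1, -0.2, -3.9]
gripper_width: 0.025
```

```bash
python3 - <<'E'
from rig import *
from h import *
s=sense();p=camera_params("wrist");im=capture("wrist")[:,:,::-1];e=s["eef_pos"];print(e)
np.save("p3.npy",p,allow_pickle=True)
Rm=cv2.Rodrigues(p["rvec"])[0];print("cam",-Rm.T@p["tvec"])
tip=proj(p,[.4970,.0805,.148],True);hub=proj(p,np.r_[e[:2],e[2]+.004],True);print(tip,hub)
cv2.imwrite("pics/w3.png",im)
def crop(c,h,w,k):
    x,y=int(c[0])-w,int(c[1])-h;x=max(x,0);y=max(y,0);print("origin",x,y)
    return cv2.resize(im[y:y+2*h,x:x+2*w],None,fx=k,fy=k,interpolation=cv2.INTER_CUBIC)
cv2.imwrite("pics/c4.png",np.hstack([crop(tip,40,40,5),crop(hub,40,40,5)]))
E
```

```text
[0.44863504 0.06287953 0.21585358]
cam [0.51332971 0.07254525 0.3361521 ]
[294.15946192 143.93832806] [311.43792021 277.92611126]
origin 254 103
origin 271 237
```

View pics/c4.png

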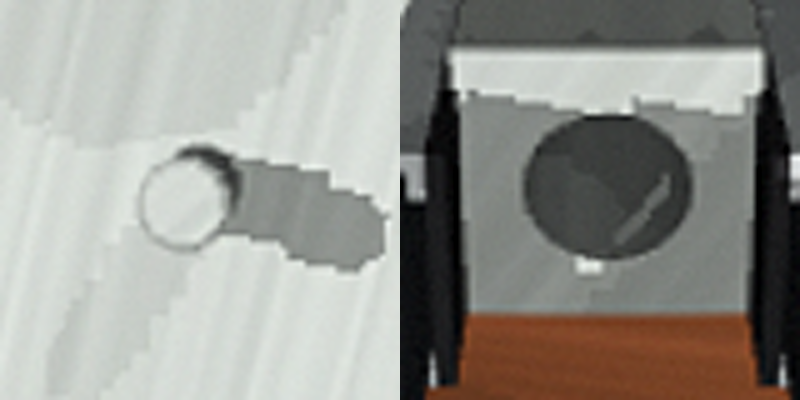

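The tip is at (291,143.8), almost directly below the camera, so this is the best view yet. The bore is at (312.5,274.2).

```bash
python3 - <<'E'
from rig import *
from h import *
s=sense();p=np.load("p3.npy",allow_pickle=True).item();e=np.array([.44864,.06288,.21585])
tip=ray(p,(291,143.8),.148,True);b=ray(p,(312.5,274.2),e[2]+.004,True)
print(tip,b-e, "tgt",tip-b+e)
print(s["eef_pos"]);t=(tip-b+e)[:2]
print(plan([*t,.206],None,s))
q=s["orientation"];print(np.degrees(R.from_quat([q[1],q[2],q[3],q[0]]).as_matrix()[:,2]))
E
```

```text
[0.49681811 0.0824147  0.148     ] [ 0.00186828 -0.00018042  0.004     ] tgt [0.49494983 0.08259512 0.144     ]
[0.44851423 0.06320364 0.21575153]
(array([-0.083, -0.325,  0.065]), array([-0.001, -0.001,  0.   ]))
[  0.10243575  -0.07498149 -57.29563888]
```

Call:
arm_command([
  [[-0.04,-0.16,0.03,0,0,0,1],[-0.08,-0.31,0.07,0,0,0,1],[-0.08,-0.325,0.1,0,0,0,1],[-0.08,-0.325,0.1,0,0,0,1],[-0.08,-0.325,0.1,0,0,0,1]],
])

```text
time: 5.45
eef_pos: [0.4944, 0.0816, 0.2005]
orientation: [0.0, 0.757, -0.654, 0.001]
wrist_force: [-0.0, -0.2, -3.8]
gripper_width: 0.0247
```

Call:
arm_command([
  [[0,0,0,0,0,0,1],[0,0,0,0,0,0,1]],
])

```text
time: 5.65
eef_pos: [0.4941, 0.0811, 0.2007]
orientation: [0.001, 0.757, -0.654, 0.001]
wrist_force: [-0.6, 0.1, -4.3]
gripper_width: 0.0252
```

```bash
python3 - <<'E'
from rig import *
from h import *
s=sense();print(s["eef_pos"],s["wrist_force"])
print(plan([.4955,.0823,.1955],None,s),plan([.4955,.0823,.189],None,s))
q=s["orientation"];print(np.degrees(R.from_quat([q[1],q[2],q[3],q[0]]).as_matrix()[:,2]))
E
```

```text
[0.4940972  0.08111602 0.20072041] [-0.56749634  0.07976964 -4.30967045]
(array([-0.007, -0.01 ,  0.035]), array([-0.   , -0.001,  0.   ])) (array([-0.007, -0.01 ,  0.078]), array([-0.   , -0.001,  0.   ]))
[ 2.75746583e-02 -1.27831768e-01 -5.72956303e+01]
```

Call:
arm_command([
  [[-0.007,-0.008,0.0,0,0,0,1],[-0.007,-0.008,0.035,0,0,0,1],[-0.007,-0.008,0.05,0,0,0,1],[-0.007,-0.008,0.065,0,0,0,1],[-0.007,-0.008,0.075,0,0,0,1]],
])

```text
time: 6.15
eef_pos: [0.495, 0.0823, 0.1891]
orientation: [0.001, 0.757, -0.654, 0.001]
wrist_force: [-0.2, -0.2, -4.6]
gripper_width: 0.0249
```

Call:
arm_command([
  [[0,0,0.0,0,0,0,1]],
])

```text
time: 6.25
eef_pos: [0.4948, 0.0823, 0.1888]
orientation: [0.001, 0.757, -0.654, 0.001]
wrist_force: [0.6, 0.2, -4.0]
gripper_width: 0.0248
```

Call:
arm_command([
  [[0,0,0.01,0,0,0,1],[0,0,0.02,0,0,0,1],[0,0,0.03,0,0,0,1],[0,0,0.03,0,0,0,1]],
])

```text
time: 6.65
eef_pos: [0.4947, 0.0822, 0.184]
orientation: [0.001, 0.757, -0.654, 0.0]
wrist_force: [-0.2, 0.0, -4.4]
gripper_width: 0.0247
```

No contact force 8 mm below the tip level, so the post is in the bore. I'll continue down and watch the force.

Call:
arm_command([
  [[0,0,0.025,0,0,0,1],[0,0,0.05,0,0,0,1],[0,0,0.075,0,0,0,1],[0,0,0.1,0,0,0,1],[0,0,0.1,0,0,0,1]],
])

```text
time: 7.15
eef_pos: [0.4943, 0.0822, 0.1683]
orientation: [0.001, 0.757, -0.654, -0.0]
wrist_force: [-0.9, 0.1, -3.2]
gripper_width: 0.025
```

Call:
arm_command([
  [[0,0,0.015,0,0,0,1],[0,0,0.03,0,0,0,1],[0,0,0.045,0,0,0,1],[0,0,0.06,0,0,0,1],[0,0,0.06,0,0,0,1]],
])

```text
time: 7.65
eef_pos: [0.4942, 0.0822, 0.159]
orientation: [0.001, 0.757, -0.654, -0.0]
wrist_force: [0.5, 0.9, -3.2]
gripper_width: 0.025
```

Call:
arm_command([
  [[0,0,0.01,0,0,0,1],[0,0,0.02,0,0,0,1],[0,0,0.03,0,0,0,1],[0,0,0.04,0,0,0,1],[0,0,0.04,0,0,0,1]],
])

```text
time: 8.15
eef_pos: [0.4942, 0.0822, 0.153]
orientation: [0.001, 0.757, -0.654, -0.0]
wrist_force: [0.0, 0.8, -0.6]
gripper_width: 0.0251
```

Call:
arm_command([
  [[0,0,0.01,0,0,0,1],[0,0,0.02,0,0,0,1],[0,0,0.03,0,0,0,1],[0,0,0.035,0,0,0,1],[0,0,0.035,0,0,0,1]],
])

```text
time: 8.65
eef_pos: [0.4943, 0.0822, 0.1477]
orientation: [0.001, 0.757, -0.654, -0.0]
wrist_force: [-0.9, 0.6, -0.9]
gripper_width: 0.025
```

Contact came at TCP z ≈ 0.156, as predicted for a full seat, and the pan is now sinking under the weight. I'll go to level and open gradually.

Call:
arm_command([
  [[0,0,0.01,0,0,0,1],[0,0,0.02,0,0,0,1],[0,0,0.022,0,0,0,1],[0,0,0.022,0,0,0,1]],
])

```text
time: 9.05
eef_pos: [0.4943, 0.0822, 0.1443]
orientation: [0.001, 0.757, -0.654, -0.0]
wrist_force: [0.2, -0.3, 0.4]
gripper_width: 0.0246
```

Call:
arm_command([
  [[0,0,0,0,0,0,0.55],[0,0,0,0,0,0,0.5],[0,0,0,0,0,0,0.45],[0,0,0,0,0,0,0.4],[0,0,0,0,0,0,0.4]],
])

```text
time: 9.55
eef_pos: [0.4944, 0.0822, 0.1444]
orientation: [0.001, 0.757, -0.654, -0.0]
wrist_force: [-0.1, 0.4, 0.2]
gripper_width: 0.0514
```

```bash
python3 - <<'E'
from rig import *
from h import *
s=sense();im=capture("wrist")[:,:,::-1];print(s["eef_pos"],s["wrist_force"],s["gripper_width"])
cv2.imwrite("pics/w5.png",im)
E
```

```text
[0.4944362  0.08221628 0.14443317] [-0.10619389  0.35047305  0.23886789] 0.05137459358314583
```

View pics/w5.png

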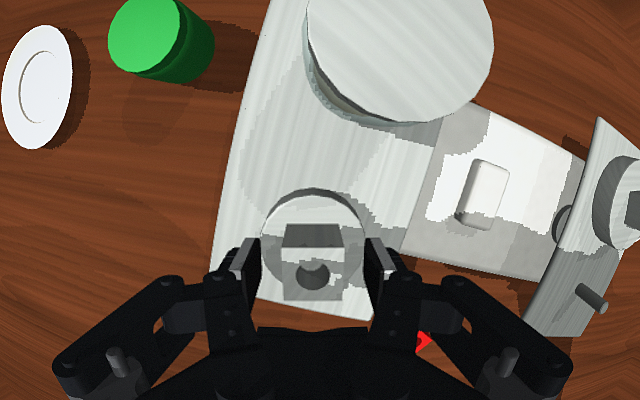

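The weight sits on the jar's pan at about (313,245), the pads are clear on both sides, and the jar is upright. Next I'll retreat straight up.

Call:
arm_command([
  [[0,0,-0.1,0,0,0,0.4],[0,0,-0.3,0,0,0,0.4],[0,0,-0.6,0,0,0,0.4],[0,0,-0.9,0,0,0,0.4],[0,0,-0.9,0,0,0,0.4]],
])

```text
time: 10.1
eef_pos: [0.4979, 0.0836, 0.287]
orientation: [-0.003, 0.757, -0.654, 0.005]
wrist_force: [0.7, -0.3, -0.2]
gripper_width: 0.0513
```

Call:
arm_command([
  [[-0.3,0.2,0,0,0,0,0.4],[-0.5,0.2,0,0,0,0,0.4],[-0.5,0.2,0,0,0,0,0.4],[-0.5,0.2,0,0,0,0,0.4],[-0.5,0.2,0,0,0,0,0.4]],
])

```text
time: 10.6
eef_pos: [0.4577, 0.1524, 0.2865]
orientation: [-0.003, 0.756, -0.654, 0.005]
wrist_force: [0.2, -0.2, 0.5]
gripper_width: 0.0514
```

```bash
python3 - <<'E'
from rig import *
from h import *
s=sense();print(s["eef_pos"],s["wrist_force"])
a=capture("scene")[:,:,::-1];p=camera_params("wrist");b=capture("wrist")[:,:,::-1]
np.save("p6.npy",p,allow_pickle=True);cv2.imwrite("pics/w6.png",b)
c=cv2.resize(a[150:260,215:395],(720,440),interpolation=cv2.INTER_CUBIC)
cv2.imwrite("pics/c6.png",c)
E
```

```text
[0.45765026 0.15237255 0.28645031] [ 0.20583336 -0.19358304  0.49297171]
```

View pics/c6.png

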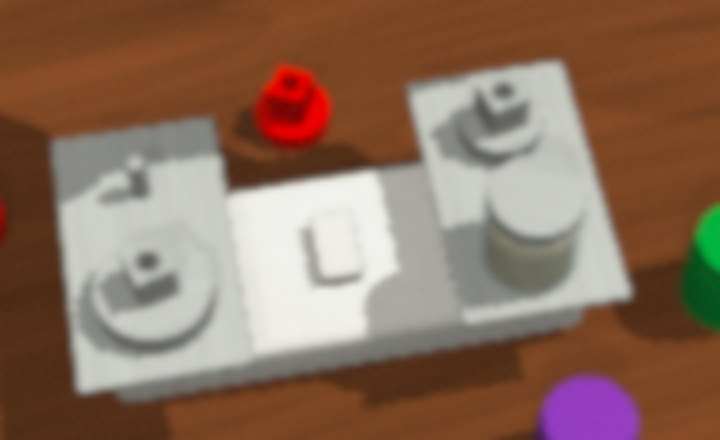

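View pics/w6.png

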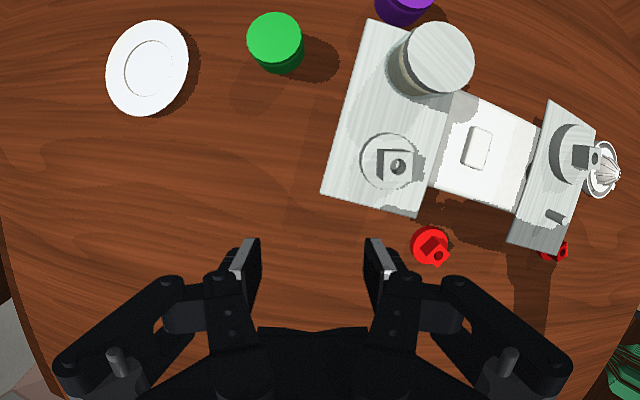

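Both pans look level, the weight is flat over the post with its bore filled, and nothing else has moved. I'll check the level numerically from the scene-camera shift, then hand in.

```bash
python3 - <<'E'
from rig import *
from h import *
p=camera_params("scene");o=cv2.imread("pics/scene0.png",0);n=cv2.cvtColor(capture("scene"),cv2.COLOR_RGB2GRAY)
t=camera_params("top");jx=ray(t,(291,190),.188);lx=ray(t,(393,213),.14)
for nm,X,dz in(("jar",jx,-.012),("large",lx,.012)):
    c=proj(p,X).astype(int);w=14
    T=cv2.resize(o[c[1]-w:c[1]+w,c[0]-w:c[0]+w],None,fx=8,fy=8,interpolation=cv2.INTER_CUBIC);S=cv2.resize(n[c[1]-w-8:c[1]+w+8,c[0]-w-8:c[0]+w+8],None,fx=8,fy=8,interpolation=cv2.INTER_CUBIC)
    r=cv2.matchTemplate(S,T,cv2.TM_CCOEFF_NORMED);_,v,_,l=cv2.minMaxLoc(r)
    print(nm,"shift",np.array(l)/8-8,v,"expected",proj(p,X+[0,0,dz])-proj(p,X))
E
```

```text
jar shift [-0.25   2.625] 0.8017175197601318 expected [-0.3738506   2.64802098]
large shift [-0.25  -2.375] 0.6797264814376831 expected [-0.55671318 -2.44088707]
```

```bash
python3 -c "
from rig import *
s=sense();print(s['time'],s['wrist_force']);print(close_job())"
```

```text
10.75 [-0.23126887 -0.52234286  0.11604375]
the job is handed in; nothing more can be done
None
```

I moved the small weight from the weights' pan onto the jar pan's free post, let go and backed the arm away. I then handed the job in at 10.75 s of the 64 s; it reported no verdict.

- **Placing:** The post entered the bore with no force. The underside met the pan at about the expected height, then the pan sank to level. The wrist force changed by only about 4 N, which is the weight's own load.
- **Level:** In the scene camera the jar moved 2.6 px down (2.65 expected for level) and the large weight 2.4 px up (2.44 expected). That matches level to about 1 mm, though the image match scores were only 0.80 and 0.68.
- **Last pictures:** The small weight sits flat over the post. The large weight is still on its own post and the jar is upright. The saucer, squeezer and look-alikes appear unmoved, and the gripper is clear of everything.
- **What disagreed:** Estimates of the post's position differed by up to 4 mm in y, and the wrist camera showed the bore about 1.9 mm off the tool centre. I relied on the closest view, and the post went in at the first try.

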